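Gauge a tube sleeve, fill the rack's last well, and lift the rack level

ROBOT

A 6-joint arm with a two-finger parallel gripper is mounted at the origin on the work surface. World frame = base frame: x ahead of the robot, y to its left, z up, the work surface at z = 0. Lengths are in mm, angles in rad, forces in N, time in s.
With the tool pointing down it reaches from about 350 to 975 mm from the base axis. Payload 7.1 kg.
Tool frame: the origin (TCP) lies on the front face of the gripper's body, between the roots of the fingers; the fingertips stand 80 mm ahead of it and the grasp point (between the pads) lies 61 mm ahead of it (env.tips_ahead is the distance from the TCP to the fingertips, in mm); z points along the fingers, y is the direction in which the jaws open and shut (so a half turn about z gives the same grasp; the last joint's range is limited). The gripper opens to 88 mm and grips with 3 to 60 N. Pads are 20 mm wide; open, the fingers measure 115 mm over their backs; the gripper's body (75 mm by 178 mm) begins 61 mm behind the grasp point.
Start: joints at [-1.203, 0.423, 1.63, -0, 1.089, -0.019], TCP at [235.783, -578.802, 302.675] pointing down, gripper open.
Joint ranges: [-3, 3], [-0.9, 2.11], [0.09, 2.58], [-1.31, 4.45], [0.11, 2.69], [-2.54, 2.54]. Speed limits (rad/s): [2.39, 2.39, 3.01, 3.14, 3.14, 3.14].

INTERFACE

Orientations are given as a unit quaternion [x, y, z, w].
In Python, from station import env, set_gripper, viewer, workorder gives the robot as it stands. Calls block until the motion is done:
- env.reach(position, orientation): joint-space move of the TCP to a pose.
- env.move_l(position, rot=None, rate=150, f_stop=None): straight line of the TCP; rot=None keeps the orientation; rate is the mean speed in mm/s. With f_stop (N) it stops when the force on the tool has changed by that much, and returns True; else False.
- env.move_joints(angles): joint-space move.
- set_gripper(opening): finger opening in mm; the grip force is fixed at half the most; returns when the fingers have stopped.
- env.hold(seconds).
- env.ik(position, orientation): joint angles nearest the present ones, or None.
- env.read_state(): the state.
- viewer.camera(name): name is "side" or "top"; returns the picture (420x560x3 uint8, blue, green, red); there is no depth.
- viewer.camera_params(name): a dict with "fx", "fy", "cx", "cy" (pixels), "dist" ([k1, k2, p1, p2, k3] as OpenCV has them; the pictures are not rectified), "pose" (4x4, takes a point from camera to world coordinates). Camera axes: x right, y up, looking along -z (the intrinsics and any distortion apply to the point x, -y, -z); pixel columns grow to the right and rows downward; lengths in mm; the calibration is good to about 2 mm. A picture is of the moment at which its call begins. camera_params takes no time and is no camera call.
A pose or a line that the arm cannot do raises env.IKError and nothing moves.
- workorder.sign_off(): hands the job in, once; it reports no verdict.
The state is a dict: "time_s": time; "qpos": joint angles; "dq": joint speeds; "tau": joint torques, N m; "tool_pos": TCP position; "orientation": TCP orientation; "force": force on the tool from outside, world axes, zero at the start; "wrist_torque": the same for the moment, N m; "width": finger opening in mm.
Only numpy, scipy, OpenCV 4.12 (cv2) and the standard library are available. Lean on these libraries where they do the work, as an engineer would, in place of code of your own. Each camera call takes 0.05 s, during which the arm holds its last target.

TASK

Two loose tube sleeves stand on the bench: find the one whose bore goes over the gauge pin, slide it all the way down the pin to prove the fit, then take it off, stand it in the empty well of the rack and let go of it; the other sleeve must end up left on the bench, off the pin and out of the rack. Then take the full rack by its upright handle, lift it level 10 to 20 cm clear of the bench and finish while holding it there, steady and level, with all four sleeves standing in their wells. Do not tip the rack and do not disturb the jar, the tin or the spatula.

Things in the scene. Friction and masses are not known exactly. Their poses are not given: they have to be found in the camera images.
- sleeve_wide: Round white plastic tube sleeve, open at both ends, 36 mm outside diameter, 70 mm tall, straight bore of 27 mm, about 45 g, walls 4.5 mm; it stands on the bench and is the one that fits the gauge pin. From above its hole is clearly wider than the other's; outside they are alike. Origin: centre of its underside; z is its axis, up at the start.
- sleeve_narrow: Round white plastic tube sleeve, open at both ends, 36 mm outside diameter, 70 mm tall, straight bore of 17 mm, about 60 g, walls 9.5 mm; it stands on the bench and jams on the pin's taper: too narrow for it. The two loose sleeves swap places from start to start. Origin: centre of its underside; z is its axis, up at the start.
- stock_1: Round white plastic tube sleeve, open at both ends, 36 mm outside diameter, 70 mm tall, straight bore of 27 mm, about 45 g; already standing in the rack's well_1. Origin: centre of its underside; z is its axis, up at the start.
- stock_2: Round white plastic tube sleeve, open at both ends, 36 mm outside diameter, 70 mm tall, straight bore of 27 mm, about 45 g; already standing in the rack's well_2. Origin: centre of its underside; z is its axis, up at the start.
- stock_3: Round white plastic tube sleeve, open at both ends, 36 mm outside diameter, 70 mm tall, straight bore of 27 mm, about 45 g; already standing in the rack's well_3. Origin: centre of its underside; z is its axis, up at the start.
- pin_foot (a point): Foot of the gauge pin, on its axis, on the top face of its base plate, 10 mm above the bench. Fixed dark steel plate 80 x 80 x 10 mm with an upright steel pin 24 mm in diameter rising 45 mm above the plate, its top 12 mm tapering to 12 mm diameter. A sleeve fully down rests on the plate.
- rack: Loose rack, 0.28 to 0.46 kg empty, 230 mm (its x) by 130 mm (its y): grey floor plate 6 mm thick, clear deck 8 mm thick with its top 26 mm above the underside, four round wells 40 mm wide. In the middle an upright grey handle plate, 14 mm thick (along x), 60 mm wide (y), top at 125 mm, to pinch from above. Sleeves in it reach 76 mm. Origin: centre of the underside; z up.
- handle (a point): Point to grip in the handle plate: on the rack's centre line, 105 mm above its underside (20 mm below the plate's top edge).
- well_free (a point): The floor of the empty well of the rack, at the well's centre, 6 mm above the rack's underside. It lies at rack x = +85 mm, y = +32 mm; its mouth in the deck is 20 mm above this point.
- well_1 (a point): The floor of well 1 of the rack, at the well's centre, 6 mm above the rack's underside. Rack x = +85 mm, y = -32 mm.
- well_2 (a point): The floor of well 2 of the rack, at the well's centre, 6 mm above the rack's underside. Rack x = -85 mm, y = +32 mm.
- well_3 (a point): The floor of well 3 of the rack, at the well's centre, 6 mm above the rack's underside. Rack x = -85 mm, y = -32 mm.
- jar: Bystander: amber glass jar with a metal lid, 54 mm across, 55 mm tall, on the bench beside the gauge. Origin: centre of its underside.
- tin: Bystander: round flat aluminium tin, 62 mm across, 26 mm tall. Origin: centre of its underside.
- spatula: Bystander: spatula with a wooden handle, 190 mm long, lying on the bench beside the rack.
There are look-alikes about, which are no part of the job. What is shaped like the stock_1 but red or yellow is not meant.

How it is judged (in metres and radians):
On the way, in this order (a step that is already met when the one before it is completed fails the run):
1. the fitting sleeve is slid all the way down the gauge pin (horizontal distance between sleeve_wide and pin_foot below 0.005 m and distance between sleeve_wide and pin_foot below 0.007 m and angle between sleeve_wide's own z axis and vertical below 0.1 rad), for 0.1 s.
2. that sleeve stands in the rack's empty well and is let go, the rack still on the bench (horizontal distance between sleeve_wide and well_free below 0.007 m and z of sleeve_wide in the frame of rack below 0.011 m and angle between the z axis of sleeve_wide and the z axis of rack, either way round below 0.12 rad and contact force between the fingers and sleeve_wide below 0.1 N and height (world z) of rack below 0.01 m), for 0.1 s.
At the end, for the whole second after the job is handed in: The fingers hold the rack 9 to 30 cm above the bench, tilted under 5 degrees and slower than 3 cm/s; the fitting sleeve and the three others stand fully down in their wells (within 7 mm); the narrow sleeve is on the bench (below 3 cm), off the pin and out of the rack (height (world z) of rack between 0.09 and 0.3 m and angle between rack's own z axis and vertical below 0.09 rad and linear speed of rack below 0.03 m/s and angular speed of rack below 0.15 rad/s and contact force between the fingers and rack above 1 N and horizontal distance between sleeve_wide and well_free below 0.007 m and z of each of sleeve_wide, stock_1, stock_2, stock_3 in the frame of rack below 0.011 m and angle between the z axis of each of sleeve_wide, stock_1, stock_2, stock_3 and the z axis of rack, either way round below 0.12 rad and horizontal distance between stock_1 and well_1 below 0.007 m and horizontal distance between stock_2 and well_2 below 0.007 m and horizontal distance between stock_3 and well_3 below 0.007 m and height (world z) of sleeve_narrow below 0.03 m and horizontal distance between sleeve_narrow and pin_foot above 0.025 m); the arm keeps its last pose, push and grip.
It fails at once if the rack is tipped by more than 15 degrees (angle between rack's own z axis and vertical above 0.26 rad).
It fails at once if the jar is disturbed (moved more than 3 cm) (distance of jar from where it was at the start of the episode above 0.03 m).
It fails at once if the tin is disturbed (moved more than 3 cm) (distance of tin from where it was at the start of the episode above 0.03 m).
It fails at once if the spatula is disturbed (moved more than 3 cm) (distance of spatula from where it was at the start of the episode above 0.03 m).
It also fails if it takes over 58 s, if anything falls off the work surface, if the arm or the gripper's body presses on something with over 40 N, if the wrist force passes 120 N, or if a joint passes its speed limit or range.

## Working session

There is one attempt and no reset: what is moved stays moved. The work goes in short steps, each a Python script; the robot and the scene stay as the last script left them, time stands still between calls to the robot, and variables do not carry over. Pictures are saved under pics/ and viewed, and the job is handed in when it is done.

```bash
ls; mkdir -p pics
python3 - <<'E'
from station import env,viewer
import cv2
for n in("side","top"):
    cv2.imwrite(f"pics/a_{n}.png",viewer.camera(n)); p=viewer.camera_params(n); print(n,p)
s=env.read_state(); print(s)
E
```

```text
pics
side {'fx': 511.3525758789052, 'fy': 511.3525758789052, 'cx': 280.13850411495696, 'cy': 214.83831601686086, 'dist': array([0.04394025, 0.        , 0.        , 0.        , 0.        ]), 'pose': array([[-9.44565398e-01,  2.10844550e-01, -2.51675953e-01,
         2.39393464e+02],
       [-3.27929618e-01, -6.43387708e-01,  6.91747370e-01,
         8.72283150e+02],
       [-1.60740516e-02,  7.35932628e-01,  6.76863939e-01,
         9.57039501e+02],
       [ 0.00000000e+00,  0.00000000e+00,  0.00000000e+00,
         1.00000000e+00]])}
top {'fx': 407.3211935726701, 'fy': 407.3211935726701, 'cx': 282.84794291868053, 'cy': 202.9457485141131, 'dist': array([-0.12393119,  0.        ,  0.        ,  0.        ,  0.        ]), 'pose': array([[ 3.30323954e-03,  9.96448749e-01, -8.41366673e-02,
         4.99950517e+02],
       [-9.99993966e-01,  3.20106399e-03, -1.34927381e-03,
        -1.40913537e+01],
       [-1.07515534e-03,  8.41406167e-02,  9.96453311e-01,
         9.54522237e+02],
       [ 0.00000000e+00,  0.00000000e+00,  0.00000000e+00,
         1.00000000e+00]])}
{'time_s': 0.1, 'qpos': array([-1.20297435e+00,  4.23765722e-01,  1.63058329e+00, -2.59433097e-06,
        1.08861682e+00, -1.90004336e-02]), 'dq': array([-1.24627790e-03, -2.05307330e-03,  8.00177966e-04, -1.12891653e-03,
       -5.63903496e-04,  5.49179281e-05]), 'tau': array([ 9.24765009e-04, -5.45618033e+01, -2.74325895e+01,  6.45901286e-02,
        1.88432011e-02, -1.98215588e-05]), 'tool_pos': array([ 235.66475467, -578.45271927,  301.99045046]), 'orientation': array([ 9.81353939e-01,  1.92208155e-01, -1.20273554e-04, -6.75972192e-04]), 'force': array([0.74365884, 0.51824566, 0.55433616]), 'wrist_torque': array([-0.05850521, -0.02085675,  0.01034875]), 'width': 87.92631737537073}
```

View pics/a_top.png

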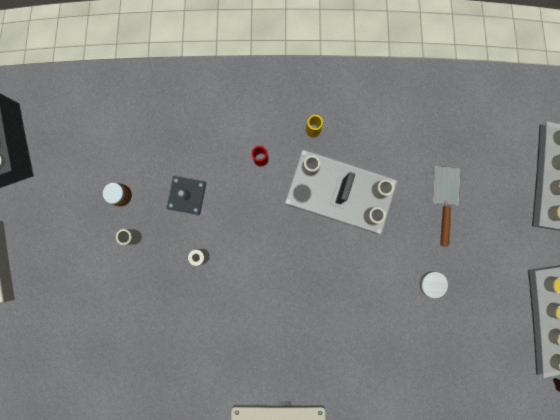

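View pics/a_side.png

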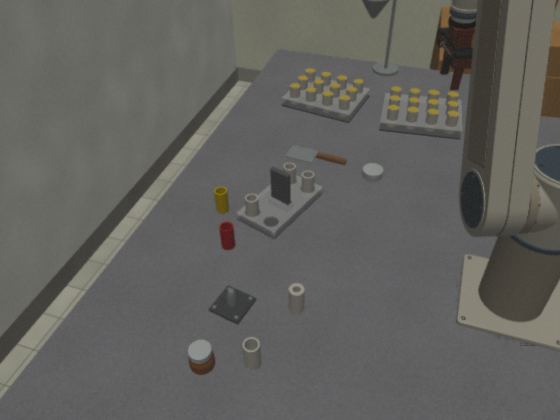

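The top view shows the pin near (183,195), the wide-hole sleeve near (124,237), the narrow one near (196,257), the rack centred near (342,192) and the empty well near (302,193). Next I'll zoom in and measure.

```bash
cat > h.py <<'E'
import numpy as np, cv2
from station import env,set_gripper,viewer,workorder
def ray(n,uv):
    p=viewer.camera_params(n);K=np.array([[p['fx'],0,p['cx']],[0,p['fy'],p['cy']],[0,0,1]])
    u=cv2.undistortPoints(np.array([[uv]],float),K,p['dist']).ravel()
    T=p['pose']; return T[:3,3],T[:3,:3]@np.array([u[0],-u[1],-1.])
def plane(n,uv,z):
    o,d=ray(n,uv); return o+d*(z-o[2])/d[2]
def tri(ut,us):
    o1,d1=ray('top',ut);o2,d2=ray('side',us)
    A=np.stack([d1,-d2],1); t=np.linalg.lstsq(A,o2-o1,rcond=None)[0]
    a=o1+d1*t[0];b=o2+d2*t[1]; return (a+b)/2,np.linalg.norm(a-b)
def proj(n,P):
    p=viewer.camera_params(n);T=p['pose'];c=T[:3,:3].T@(np.array(P,float)-T[:3,3]);c=np.array([c[0],-c[1],-c[2]])
    K=np.array([[p['fx'],0,p['cx']],[0,p['fy'],p['cy']],[0,0,1]])
    return cv2.projectPoints(c[None],np.zeros(3),np.zeros(3),K,p['dist'])[0].ravel()
def crop(f,out,x0,y0,w,h,s):
    im=cv2.imread(f)[y0:y0+h,x0:x0+w]; cv2.imwrite(out,cv2.resize(im,None,fx=s,fy=s,interpolation=cv2.INTER_CUBIC))
E
python3 - <<'E'
from h import *
crop('pics/a_top.png','pics/b1.png',95,140,130,140,4)
crop('pics/a_top.png','pics/b2.png',270,135,140,110,5)
crop('pics/a_side.png','pics/b3.png',170,260,160,120,5)
crop('pics/a_side.png','pics/b4.png',210,140,140,110,5)
E
```

```text
(no output)
```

View pics/b1.png

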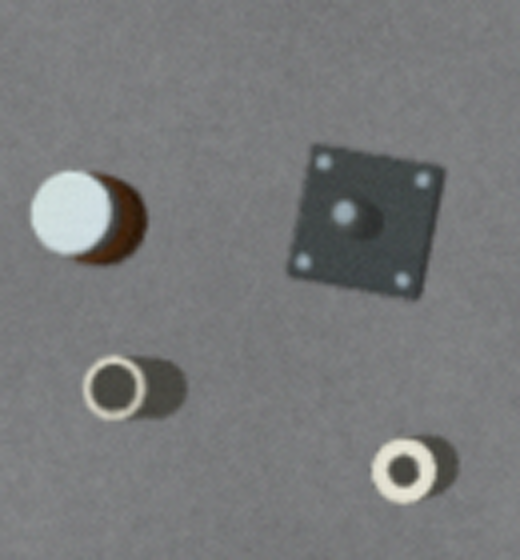

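View pics/b2.png

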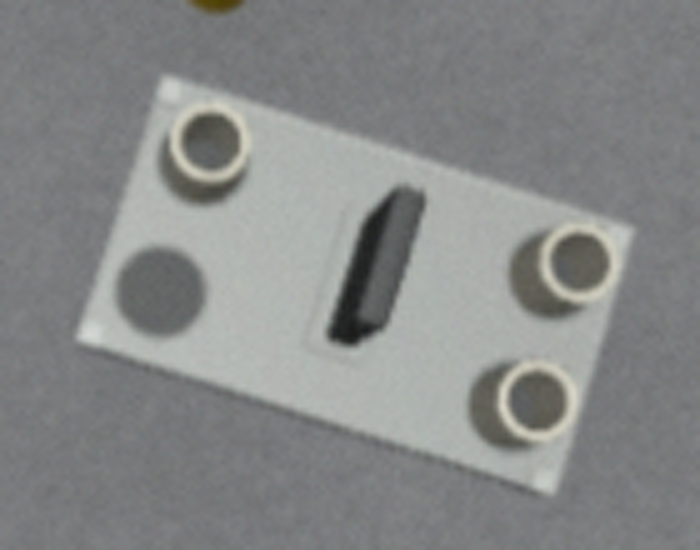

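View pics/b3.png

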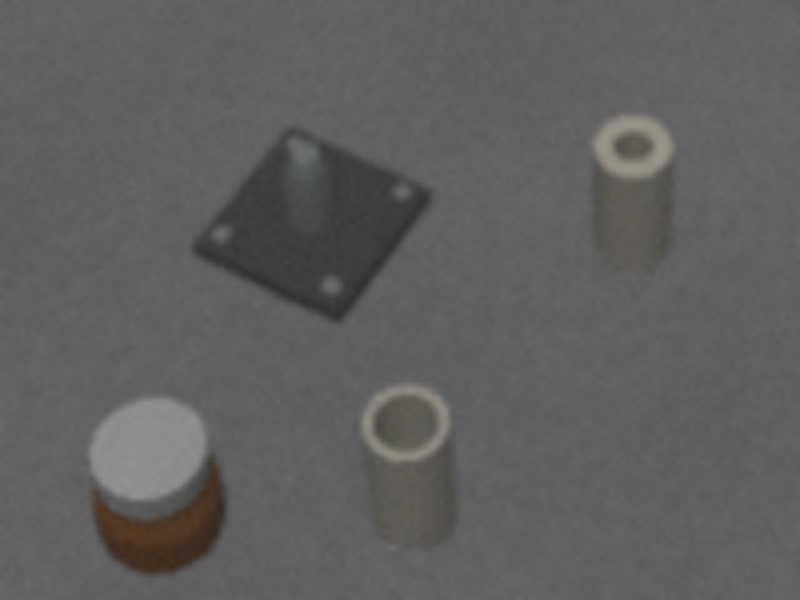

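View pics/b4.png

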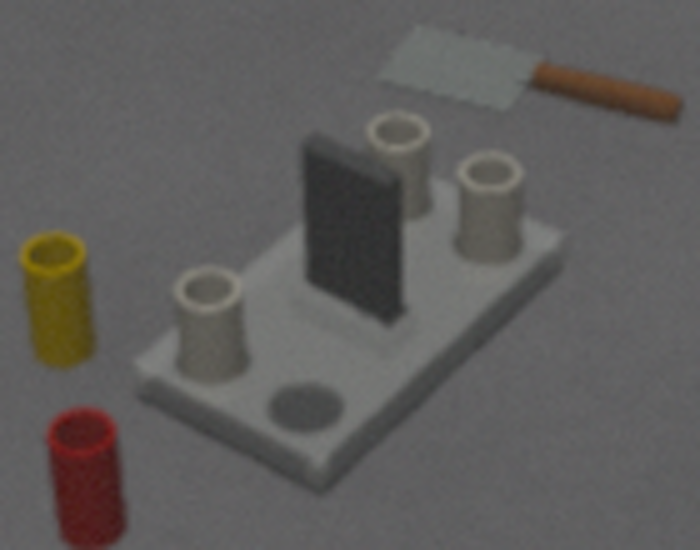

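The close-ups agree: the wide bore is the left sleeve, top-view ≈(123.7,237) and side ≈(251,345). The narrow one is at top (196,257). The handle's long side tilts slightly in the top view, and the empty well is at ≈(302,193). Now I'll fit ellipses to get numbers.

```bash
cat >> h.py <<'E'
def blobs(f,x0,y0,w,h,fn,amin,s=4):
    im=cv2.resize(cv2.imread(f)[y0:y0+h,x0:x0+w],None,fx=s,fy=s,interpolation=cv2.INTER_CUBIC)
    m=fn(im.astype(int)).astype(np.uint8)
    cs,hi=cv2.findContours(m,cv2.RETR_CCOMP,cv2.CHAIN_APPROX_NONE);out=[]
    for c,hh in zip(cs,hi[0]):
        if cv2.contourArea(c)>amin and len(c)>5:
            e=cv2.fitEllipse(c); q=lambda v:(np.array(v)+.5)/s-.5+[x0,y0]
            out.append((q(e[0]).round(2),np.array(e[1]).round(1)/s,'hole' if hh[3]>=0 else 'outer'))
    return out
E
python3 - <<'E'
from h import *
gray=lambda t:(lambda im:im.mean(2)>t)
def whitish(t): return lambda im:(im.mean(2)>t)&((im[...,2]-im[...,0])>8)
def show(l,f,n,x,y,w,h,fn,z,amin=60):
    for b in blobs(f,x,y,w,h,fn,amin): print(l,b,plane(n,b[0],z).round(1))
T='pics/a_top.png';S='pics/a_side.png'
im=cv2.imread(T); print(im[237,116:135].mean(1).round(), im[257,188:206].mean(1).round())
show('wide',T,'top',110,222,32,30,gray(140),70)
show('narrow',T,'top',183,243,32,30,gray(140),70)
show('screws',T,'top',160,170,55,50,gray(115),10,10)
show('well',T,'top',290,180,26,26,lambda im:im.mean(2)<125,26)
for x,y in((300,152),(373,176),(365,203)): show('stock',T,'top',x,y,26,26,whitish(165),76)
im=cv2.imread(S);print('S',im[345,238:266].mean(1).round(),im[330:350,251].mean(1).round())
E
```

```text
[195. 156.  88.  71.  69.  69.  72.  68.  69.  72.  68.  74.  95. 172.
 184. 121.  78.  69.  70.] [198. 219. 218. 188. 107.  72.  70.  70.  72.  70.  77. 137. 212. 220.
 217. 194.  94.  70.]
wide (array([122.74, 236.54]), array([15.525, 16.55 ]), 'outer') [499.  340.8  70. ]
wide (array([122.97, 236.49]), array([11.7, 12.2]), 'hole') [499.1 340.3  70. ]
narrow (array([195.27, 257.29]), array([16.125, 16.675]), 'outer') [455.5 177.   70. ]
narrow (array([195.46, 257.25]), array([7.75, 8.1 ]), 'hole') [455.6 176.6  70. ]
screws (array([195.15, 209.52]), array([3.   , 3.325]), 'outer') [563.6 192.2  10. ]
screws (array([170.39, 204.93]), array([3.1, 3.5]), 'outer') [574.2 251.4  10. ]
screws (array([180.51, 192.65]), array([5.125, 5.55 ]), 'outer') [603.2 227.9  10. ]
screws (array([200.18, 184.51]), array([3.075, 3.4  ]), 'outer') [622.5 181.5  10. ]
screws (array([175.47, 180.03]), array([3.3 , 3.35]), 'outer') [633.2 240.8  10. ]
screws (array([186.94, 194.57]), array([58.525, 65.275]), 'outer') [598.7 212.5  10. ]
screws (array([185.98, 195.07]), array([41.6 , 42.25]), 'hole') [597.
[... 166 characters left out ...]
.8 -75.7  76. ]
stock (array([311.65, 162.86]), array([12.475, 12.875]), 'hole') [662.3 -75.6  76. ]
stock (array([385.62, 186.89]), array([15.15 , 16.025]), 'outer') [ 610.1 -237.8   76. ]
stock (array([385.45, 186.92]), array([12.475, 12.85 ]), 'hole') [ 610.1 -237.4   76. ]
stock (array([377.24, 214.63]), array([15.55, 16.25]), 'outer') [ 549.3 -218.2   76. ]
stock (array([377.03, 214.63]), array([12.425, 13.   ]), 'hole') [ 549.3 -217.7   76. ]
S [ 95.  95.  93.  92. 117. 136. 113.  76.  76.  83.  82.  86.  87.  90.
  92.  89.  92.  89.  87. 109. 131. 121.  99.  94.  95.  96.  95.  97.] [ 95.  94.  92.  95.  95.  98. 106. 129. 131.  97.  90.  87.  92.  91.
  91.  90.  90.  91.  91.  98.]
```

Run:
```python
from h import *
T='pics/a_top.png';S='pics/a_side.png'
for l,x,y,w,h in (('wide',238,330,28,30),('narrow',284,279,26,26),('pin',212,284,44,34),('s1',242,190,22,22),('s2',300,168,18,16),('s3',281,160,16,16)):
  for th in (104,112,120,125):
    for b in blobs(S,x,y,w,h,lambda im:im.mean(2)>th,20): print(l,th,*b)
  
im=cv2.imread(S)
print('pin tip col', im[284:296,226:236].mean(2).round())
print('pintip top z55',plane('top',(180.51,192.65),55))
# handle top corners in top crop b2 (x/5+270,y/5+135)
# well side
for th in (90,100,108):
  for b in blobs(S,258,210,28,22,lambda im:im.mean(2)<th,60): print('well',th,*b, tri((301.66,192.92),b[0]))
```

```text
wide 104 [250.66 343.92] [15.825 18.2  ] outer
wide 104 [250.56 344.07] [10.875 13.1  ] hole
wide 112 [250.67 344.01] [15.25  17.525] outer
wide 112 [250.59 344.12] [11.475 13.575] hole
wide 120 [250.66 344.07] [14.725 16.925] outer
wide 120 [250.63 344.14] [11.975 14.1  ] hole
wide 125 [250.65 344.11] [14.325 16.575] outer
wide 125 [250.67 344.15] [12.325 14.45 ] hole
narrow 104 [296.18 288.64] [13.45 16.8 ] outer
narrow 104 [296.07 288.79] [5.125 7.6  ] hole
narrow 112 [296.18 288.71] [12.85 15.95] outer
narrow 112 [296.11 288.78] [5.725 8.05 ] hole
narrow 120 [296.16 288.77] [12.2   15.275] outer
narrow 120 [296.12 288.79] [6.275 8.575] hole
narrow 125 [296.16 288.76] [11.825 14.9  ] outer
narrow 125 [296.16 288.83] [6.625 8.925] hole
pin 104 [230.24 290.33] [2.45  3.125] outerTraceback (most recent call last):
  File "<stdin>", line 5, in <module>
  File "h.py", line 23, in blobs
    for c,hh in zip(cs,hi[0]):
                       ~~^^^
TypeError: 'NoneType' object is not subscriptable
```

Run:
```python
from h import *
T='pics/a_top.png';S='pics/a_side.png'
print('wide',tri((122.9,236.5),(250.65,344.1)),'narrow',tri((195.4,257.27),(296.15,288.78)))
for l,t,x,y,w,h in (('s1',(311.7,162.7),242,190,22,20),('s2',(377.15,214.6),299,168,18,16),('s3',(385.55,186.9),281,160,17,14)):
  for th in (110,118):
    for b in blobs(S,x,y,w,h,lambda im:im.mean(2)>th,20): print(l,th,*b,tri(t,b[0]))
print('pintip',tri((180.51,192.65),(230.24,290.33)))
print('pintip top z55',plane('top',(180.51,192.65),55),plane('side',(230.24,290.33),55))
for th in (90,100):
  for b in blobs(S,258,210,28,22,lambda im:im.mean(2)<th,60): print('well',th,*b, tri((301.66,192.92),b[0]))
# handle top
for b in blobs(T,330,168,30,40,lambda im:im.mean(2)<110,60): print('hd',*b)
im=cv2.imread(T)[168:210,335:358].mean(2).astype(int)
for r in im[::3]:print(*r)
```

```text
wide (array([500.15886243, 342.98115569,  64.71257555]), np.float64(2.3327391471210586)) narrow (array([456.48920342, 178.26888993,  64.48932108]), np.float64(2.4956641411762757))
s1 110 [243.4  207.82] [3.4 4.2] outer (array([681.09539183, -76.55017449,  25.50012993]), np.float64(18.743398552908463))
s1 110 [256.06 199.09] [18.75 20.4 ] outer (array([658.92506328, -78.03174455,  64.43259189]), np.float64(11.962771306736489))
s1 110 [251.06 197.34] [ 6.525 10.   ] hole (array([664.78096931, -75.9039829 ,  69.44069249]), np.float64(1.884867494928097))
s1 118 [243.05 208.29] [2.425 3.175] outer (array([681.8493192 , -76.56904118,  23.49328348]), np.float64(19.53633527573329))
s1 118 [251.12 201.19] [0.925 3.675] outer (array([666.81808506, -77.16956349,  54.36561514]), np.float64(0.33836872242426735))
s1 118 [248.72 197.2 ] [6.45 7.2 ] outer (array([667.83801132, -75.05148452,  69.28109229]), np.float64(8.104445618730056))
s1 118 [258.86 195.61] [ 6.825 11.85 ] outer (array([653.26589507, -77.71295102,  79.04550186]), np.float64(17.955440851114194))
s2 110 [299.69 179.89] [2.475 8.95 ]
[... 3143 characters left out ...]
 88 116 164 173 170 172 171
171 168 172 176 168 102 51 39 38 45 75 94 100 98 91 85 93 162 175 174 176 174 172
169 170 174 169 101 50 37 37 40 75 93 98 94 87 84 97 159 174 173 174 174 173 173
174 175 171 107 49 32 35 42 72 99 97 95 91 88 92 160 171 175 177 175 175 174 173
175 169 107 48 37 36 39 73 96 99 95 93 87 91 160 174 175 175 175 171 177 173 174
173 107 54 34 37 39 54 80 90 92 89 90 92 159 175 172 175 171 176 174 173 173 176
112 57 35 36 32 27 31 36 43 78 122 142 168 174 173 176 174 173 174 174 178 174 174
172 163 154 143 133 134 143 169 169 171 172 175 175 172 174 176 175 176 177 172 175 174 176
174 174 172 165 169 167 171 171 173 175 177 174 179 175 176 175 174 175 176 175 173 174 177
```

Top-view geometry at the nominal heights is self-consistent. Opposite wells share a midpoint within 0.1 mm, and the spacings come out at 170.2 and 64.0 mm against 170 and 64 nominal. Two-view heights are uniformly about 6 mm low (64.7, 49.7, 69.3 and 17.7 for 70, 55, 76 and 26), so there's a bias between the two cameras. I'll resolve it with the arm by squeezing the wide sleeve in two directions, which tells me where it is in arm coordinates.

```bash
cat >> h.py <<'E'
from scipy.spatial.transform import Rotation as R
def down(a):
    a=np.radians(a); y=np.array([np.cos(a),np.sin(a),0]);z=np.array([0,0,-1.]);x=np.cross(y,z)
    return R.from_matrix(np.stack([x,y,z],1)).as_quat()
def st(l=''):
    s=env.read_state(); print(l,'t',round(s['time_s'],2),'tcp',s['tool_pos'].round(1),'F',s['force'].round(1),'w',round(s['width'],1),'q6',round(s['qpos'][5],2))
YAW=72.1
E
python3 - <<'E'
from h import *
A=YAW-90
x,y=499.1,340.6
env.reach([x,y,190],down(A+90)); st('above')
cv2.imwrite('pics/c_top.png',viewer.camera('top'));cv2.imwrite('pics/c_side.png',viewer.camera('side'))
E
```

```text
above t 3.46 tcp [499.5 340.1 190.1] F [ 0.1 -0.3  0.5] w 88.0 q6 -0.68
```

Run:
```python
import cv2,numpy as np
a=cv2.imread('pics/c_top.png')[120:330,40:340];b=cv2.imread('pics/c_side.png')[180:420,130:400]
cv2.imwrite('pics/c2.png',np.hstack([cv2.resize(a,(400,280)),cv2.resize(b,(400,356))[:280*1]]) if 0 else cv2.resize(b,None,fx=2.2,fy=2.2))
cv2.imwrite('pics/c1.png',cv2.resize(a,None,fx=2.2,fy=2.2))
```

```text
(no output)
```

View pics/c1.png

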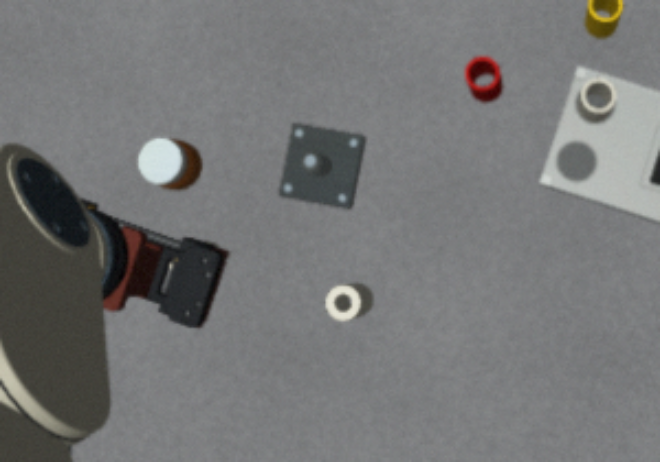

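View pics/c2.png

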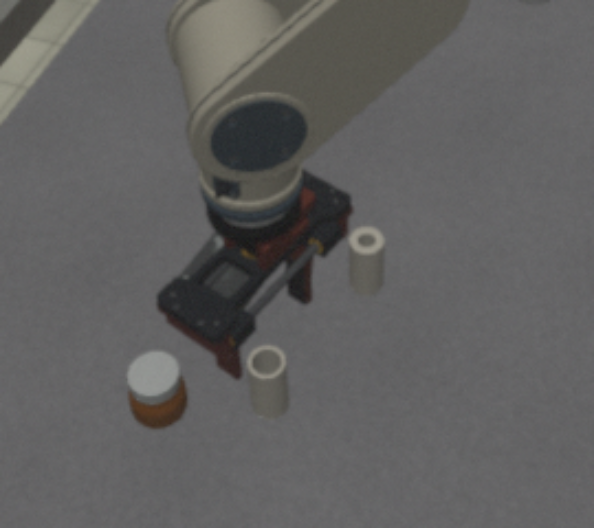

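The gripper hovers with its fingertips in the side view at c2 (238,375) and (300,300), straddling the wide sleeve top at (267,362). The jar at (157,390) is clear. Next I go down and squeeze in two directions.

Run:
```python
from h import *
A=YAW-90; x,y=499.1,340.6
print(env.move_l([x,y,88],rate=120,f_stop=8)); st('low')
set_gripper(0); st('sq1')
set_gripper(60); 
env.move_l([x,y,88.1],rot=down(A),rate=100); st('rot')
set_gripper(88) if 0 else None
set_gripper(0); st('sq2')
set_gripper(50); env.move_l([x,y,111]); 
cv2.imwrite('pics/d_side.png',viewer.camera('side'))
set_gripper(0); st('grip')
env.move_l([x,y,180],rate=120); st('lift')
cv2.imwrite('pics/e_top.png',viewer.camera('top'));cv2.imwrite('pics/e_side.png',viewer.camera('side'))
a=cv2.imread('pics/e_top.png')[120:330,40:340];b=cv2.imread('pics/e_side.png')[180:420,130:400]
cv2.imwrite('pics/e2.png',cv2.resize(b,None,fx=2.2,fy=2.2))
```

```text
False
low t 4.56 tcp [499.5 340.9  88.6] F [-0.2  0.4 -0.5] w 87.7 q6 -0.68
sq1 t 5.42 tcp [499.1 340.7  88. ] F [-0.4  0.1  0.5] w 34.4 q6 -0.68
rot t 7.74 tcp [499.1 340.6  88.1] F [ 0.6 -1.3  0.6] w 60.4 q6 0.89
sq2 t 8.26 tcp [499.1 340.6  88.1] F [ 0.   0.3 -0. ] w 34.5 q6 0.89
grip t 9.47 tcp [498.9 340.5 110.6] F [-0.1 -0.4 -0.6] w 34.3 q6 0.89
lift t 10.2 tcp [498.8 340.4 179.7] F [-0.1 -0.8 -0.5] w 34.8 q6 0.89
```

View pics/e2.png

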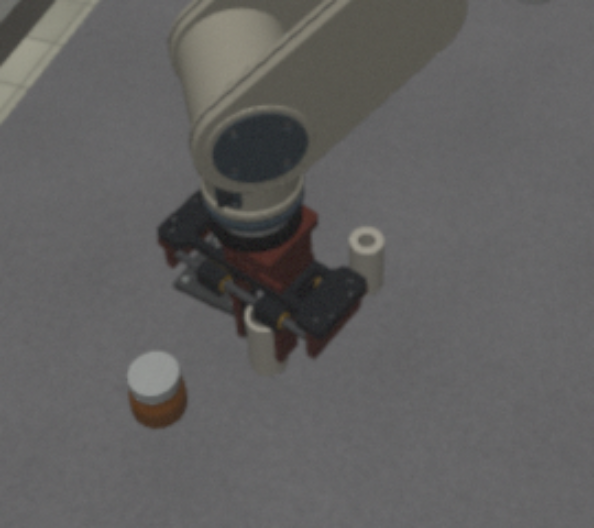

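The sleeve is held: it's visible hanging between the fingers at e2 (265,340), and the jar and narrow sleeve haven't moved. I'll check how far the squeeze shifted it, which gives the camera bias against the arm.

Run:
```python
from h import *
a=cv2.imread('pics/a_side.png')[325:375,225:275];b=cv2.imread('pics/d_side.png')[325:375,225:275]
cv2.imwrite('pics/f.png',cv2.resize(np.hstack([a,b]),None,fx=8,fy=8))
# lower body edges: compare via columns
for f in('a','d'):
    im=cv2.imread(f'pics/{f}_side.png').astype(float).mean(2)
    print(f,'rows362',im[362,238:266].round().astype(int)); print(im[355:375,252].round().astype(int))
```

```text
a rows362 [96 95 96 96 95 91 88 85 87 89 91 91 91 92 90 89 89 86 84 83 79 76 77 86
 97 97 98 97]
[ 89  90  87  88  88  90  86  90  89  90  91  88  89  89  90  96 100 100
  95  95]
d rows362 [ 97  97  98  96 100 100  97  92  87  89  91  94  92  95  94  95  91  90
  90  85  75  55  46  42  41  48  62  85]
[ 95  93  94  92  93  94  93  94  93  91  92  92  94  94 102 102 103 102
 100  99]
```

View pics/f.png

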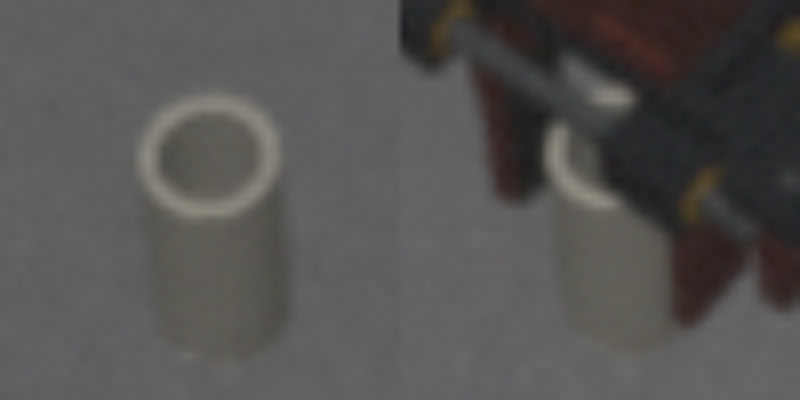

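Run:
```python
from h import *
a=plane('side',(250.65,344.1),70);b=plane('side',(251.65,342.9),70);print(a,b,b-a)
# subpixel shift by phase-matching the sleeve's left/bottom patch
A=cv2.imread('pics/a_side.png');D=cv2.imread('pics/d_side.png')
g=lambda x:cv2.resize(cv2.cvtColor(x,6),None,fx=4,fy=4,interpolation=cv2.INTER_CUBIC)
a=g(A);d=g(D)
for (x0,y0,x1,y1) in ((240,344,252,358),(241,350,254,374),(240,340,252,374)):
    t=d[y0*4:y1*4,x0*4:x1*4]
    r=cv2.matchTemplate(a[(y0-6)*4:(y1+6)*4,(x0-6)*4:(x1+6)*4],t,cv2.TM_CCOEFF_NORMED);_,v,_,l=cv2.minMaxLoc(r)
    print('shift d-a px',6-l[0]/4,6-l[1]/4,v)
```

```text
[499.75654387 346.36775146  70.        ] [498.87390936 343.13865026  70.        ] [-8.82634509e-01 -3.22910120e+00 -1.13686838e-13]
shift d-a px 1.25 -0.75 0.6302325129508972
shift d-a px 0.25 -1.75 0.7065361738204956
shift d-a px 1.25 -1.0 0.513141393661499
```

The squeeze moved it by about (-0.9,-3.2) mm, so its true start was about (500.0,343.8). That falls between the top reading (499.1,340.6) and the side reading (499.8,346.4), and close to the two-ray midpoint (500.2,343.0). Applying the same correction puts the pin at about (599.6,219).

Run:
```python
from h import *
env.move_l([599.6,219,180],rate=150); st()
env.hold(0.2)
cv2.imwrite('pics/g_side.png',viewer.camera('side'));cv2.imwrite('pics/g_top.png',viewer.camera('top'))
crop('pics/g_side.png','pics/g2.png',180,220,130,110,6);crop('pics/g_top.png','pics/g1.png',120,140,130,110,6)
```

```text
t 11.5 tcp [599.1 219.5 179.9] F [ 0.6 -0.4 -0.5] w 34.9 q6 0.64
```

View pics/g2.png

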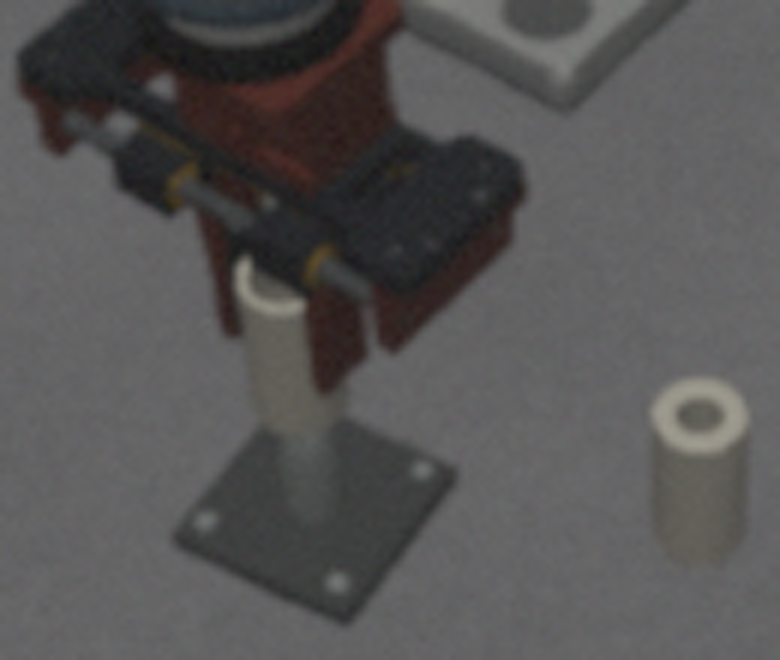

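View pics/g1.png

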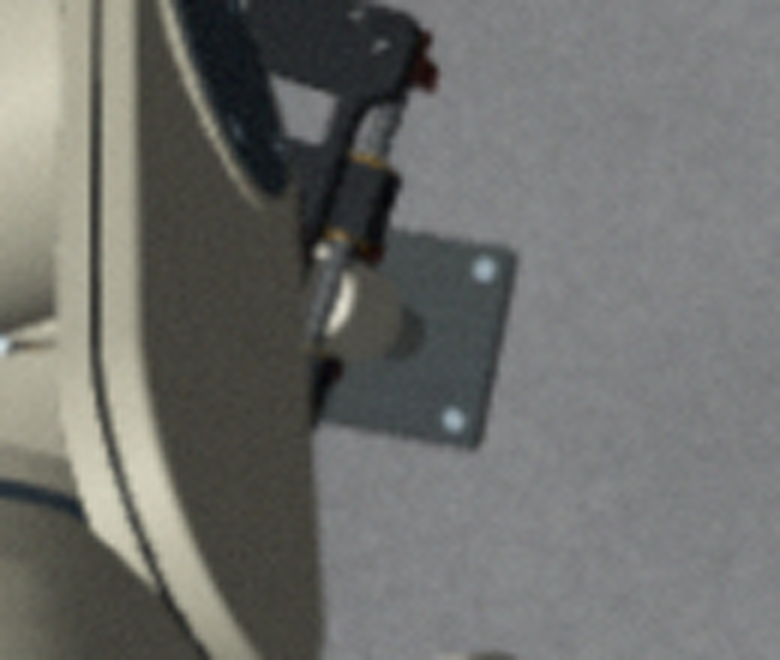

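The held sleeve sits over the pin in both views: side axis ≈g2 (300,420) against pin tip ≈(301,422), and the top view agrees. I'll lower it with a force stop.

Run:
```python
from h import *
x,y=599.6,219
for z in (158,150,142,134,127,122.5):
    r=env.move_l([x,y,z],rate=40,f_stop=8); st(f'z{z} {r}')
    if r: break
```

```text
z158 False t 12.5 tcp [599.6 219.  157.9] F [ 0.3 -0.6 -0.8] w 34.1 q6 0.64
z150 False t 12.85 tcp [599.4 218.9 149.7] F [ 0.5  1.  -1. ] w 34.6 q6 0.64
z142 False t 13.2 tcp [599.4 218.9 141.6] F [-0.1 -0.1 -0.4] w 35.0 q6 0.64
z134 False t 13.55 tcp [599.5 218.9 133.6] F [ 0.   0.2 -0.3] w 34.5 q6 0.64
z127 False t 13.88 tcp [599.4 219.  126.6] F [-1.  -0.3 -1.3] w 34.5 q6 0.64
z122.5 False t 14.13 tcp [599.5 218.9 122.2] F [-0.7  0.3 -0.2] w 34.8 q6 0.64
```

Run:
```python
from h import *
r=env.move_l([599.6,219,118],rate=15,f_stop=6); st(f'{r}')
env.hold(0.4); st()
cv2.imwrite('pics/i_side.png',viewer.camera('side'))
crop('pics/i_side.png','pics/i2.png',180,220,130,110,6)
```

```text
True t 14.4 tcp [600.  219.1 120.3] F [-0.8 -0.   5.6] w 34.6 q6 0.64
 t 14.8 tcp [600.  219.1 120.3] F [-1.4 -0.3  4.9] w 34.4 q6 0.64
```

View pics/i2.png

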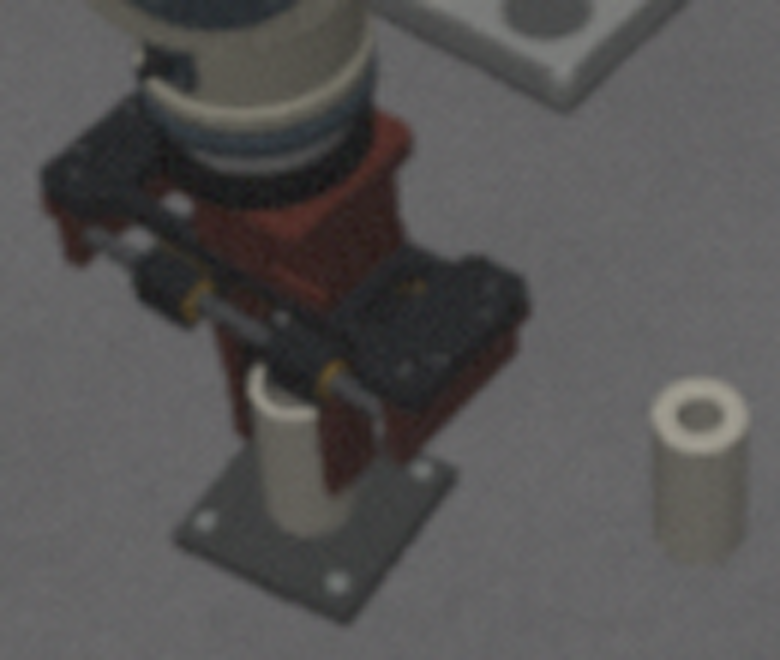

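The sleeve is fully down: contact came at TCP z 120.4, so its underside is at about 9.8 mm, with no side force, and i2 shows it resting on the plate. Next I lift it off and hover over the well. Well estimates are (602.6,-53.1) from the corrected top view and (603.1,-55.2) from the two-view fix, so I'll check before inserting.

Run:
```python
from h import *
A=YAW-90
env.move_l([599.6,219,200],rate=100); st()
env.move_l([602.9,-54.2,200],rate=180); 
env.move_l([602.9,-54.2,157],rate=100,f_stop=8);env.hold(.2); st()
cv2.imwrite('pics/j_side.png',viewer.camera('side'));cv2.imwrite('pics/j_top.png',viewer.camera('top'))
crop('pics/j_side.png','pics/j2.png',215,140,130,110,6);crop('pics/j_top.png','pics/j1.png',250,130,130,110,6)
print('pred bottom ctr side',proj('side',[602.9,-54.2,46]),'top',proj('top',[602.9,-54.2,46]))
```

```text
t 15.81 tcp [599.2 218.9 199.4] F [-0.4  0.2  0.2] w 34.4 q6 0.64
 t 18.26 tcp [603.3 -54.3 157.7] F [ 0.2 -0.4 -0.9] w 34.4 q6 0.2
pred bottom ctr side [270.70361514 213.97878338] top [301.30429407 191.3565856 ]
```

View pics/j2.png

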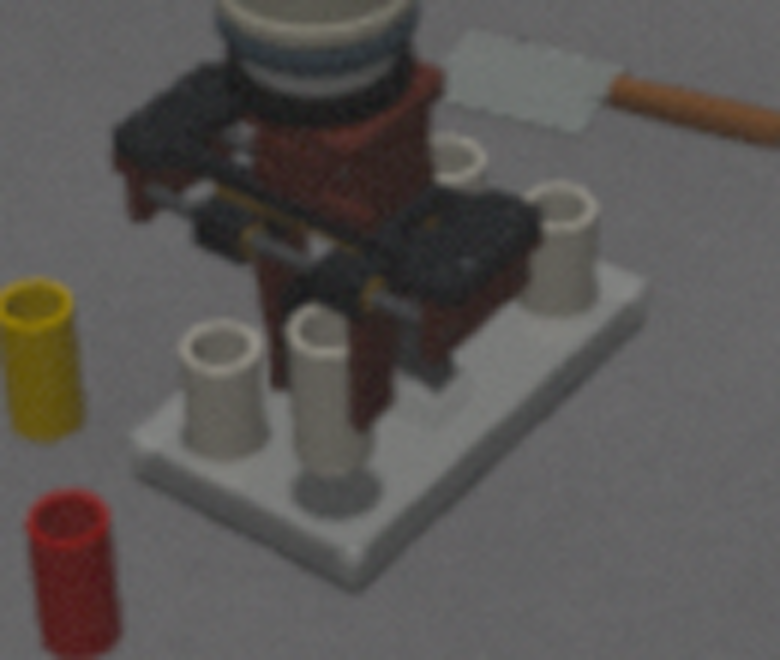

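View pics/j1.png

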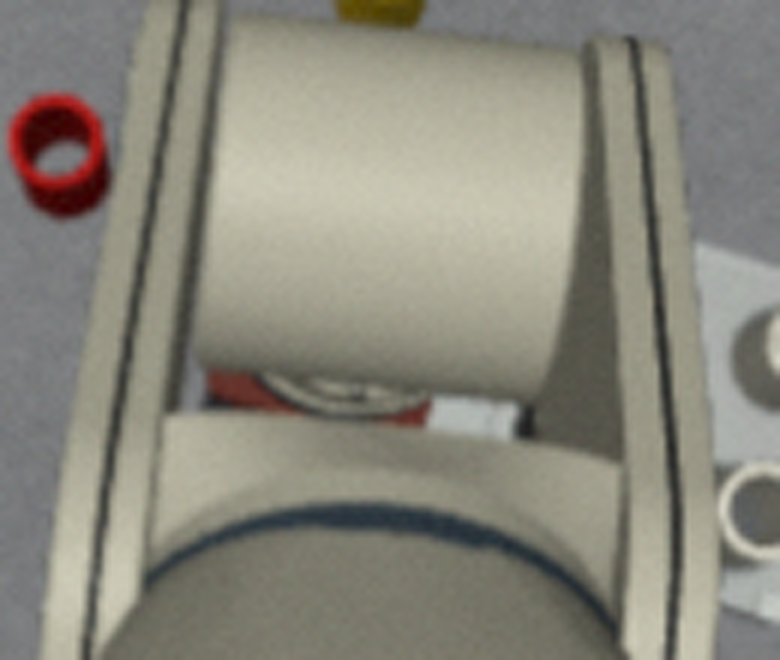

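In the side view (j2) the sleeve underside centre is at about (333,455) and the well centre about (338,493). It's nearly over the mouth, but the numbers need tightening. The top view is blocked by the arm, so I'll compare edges in the side picture.

Run:
```python
from h import *
from scipy.optimize import least_squares
def ring(c,r,n=360):
    t=np.linspace(0,2*np.pi,n); return np.array([proj('side',[c[0]+r*np.cos(a),c[1]+r*np.sin(a),c[2]]) for a in t])
# well: bounds
w=ring([602.9,-54.2,26],20); print('well pred ctr',((w.max(0)+w.min(0))/2).round(2),'size',np.ptp(w,axis=0).round(2))
for th in(95,100,105,110,115):
    im=cv2.resize(cv2.imread('pics/a_side.png')[208:232,258:284],None,fx=8,fy=8,interpolation=cv2.INTER_CUBIC).mean(2)
    cs,_=cv2.findContours((im<th).astype(np.uint8),1,1)
    for c in cs:
        x,y,ww,h=cv2.boundingRect(c)
        if 90<ww<145: print('well meas',th,258+(x+ww/2-.5)/8-.44,208+(y+h/2-.5)/8-.44,ww/8,h/8)
J=cv2.imread('pics/j_side.png').astype(float).mean(2)
print(J[208:228,262:282].round().astype(int))
s=ring([603.1,-54.25,46.3],18); print('sleeve bottom pred ctr',((s.max(0)+s.min(0))/2).round(2),'min/max',s.min(0).round(2),s.max(0).round(2))
```

```text
well pred ctr [270.92 219.57] size [15.01 10.27]
well meas 95 264.185 227.8725 13.375 7.25
well meas 95 270.685 221.31 15.125 9.875
well meas 100 264.435 227.685 13.875 7.625
well meas 100 270.6225 221.2475 15.5 10.5
well meas 105 264.6225 227.56 14.25 7.875
well meas 105 270.6225 221.3725 16.0 11.0
well meas 110 264.81 227.3725 14.625 8.25
well meas 110 270.6225 221.31 16.75 11.625
[[116  98  85  90  92  92  91  94  92  92  81  61  43  45  39  44  57  84
  105 111]
 [119 104  88  89  93  92  93  93  93  93  82  59  46  42  42  59  87 110
  117 115]
 [117 109  91  89  91  92  94  94  92  90  83  65  49  44  55  82 109 120
  122 121]
 [119 108  89  89  91  93  96  95  92  93  86  79  58  52  66  96 119 120
  119 120]
 [117 109  86  87  89  93  94  95  91  93  88  85  76  71  78  98 118 121
  119 120]
 [118 107  88  84  90  92  92  93  92  91  90  87  85  81  82  99 119 121
  121 120]
 [118 110  89  90  92  89  92  94  92  92  90  88  86  82  84 102 120 121
  119 121]
 [120 113  97  88  90  93  93  95  92  90  88  87  86  81  89 107 120 119
  120 120]
 [120 116 104  89  90  92  92  91 
[... 365 characters left out ...]
77  82  97 115
  120 121]
 [116 102  82  74  74  75  75  73  76  72  73  72  77  76  76  76  94 113
  120 121]
 [117 102  83  77  77  76  75  75  77  75  74  75  73  74  74  78  96 115
  120 121]
 [119 106  88  75  75  77  77  75  77  75  76  77  74  75  78  88 106 119
  120 118]
 [120 115 105  87  77  77  77  74  74  73  76  76  75  75  85  98 117 121
  121 116]
 [117 120 117 107  94  87  76  77  75  77  77  82  84  95 104 117 118 119
  114 104]
 [101 112 119 116 113 103  97  98  93  90  96 102 110 111 118 119 120 116
  102  86]
 [ 88  97 106 116 118 116 116 114 112 114 113 116 119 121 120 120 112 102
   86  77]]
sleeve bottom pred ctr [270.64 213.91] min/max [263.81 209.3 ] [277.46 218.52]
```

Run:
```python
from h import *
p0=np.array([602.9,-54.2,26]); f=proj('side',p0)
Jm=np.stack([(proj('side',p0+d)-f) for d in ([1,0,0],[0,1,0])],1)
for d in([.28,1.28],[.28,1.15],[.28,.8]): print(d,np.linalg.solve(Jm,d))
```

```text
[0.28, 1.28] [-2.40897753  4.45709079]
[0.28, 1.15] [-2.23637653  3.98079524]
[0.28, 0.8] [-1.77168151  2.69846106]
```

The side-edge estimate puts the well at about (600.6..601.1,-50..-51.5), but it's weak along depth at ~4 mm/px. The top-view and two-view estimates give (602.6,-53.1) and (603.1,-55.2). I'll probe gently from a compromise and feel for the mouth. Deck contact would show at TCP z≈136.5.

Run:
```python
from h import *
x,y=602.0,-52.6
env.move_l([x,y,142],rate=60,f_stop=6); st()
r=env.move_l([x,y,130],rate=20,f_stop=4); st(f'{r}')
if not r:
    r=env.move_l([x,y,121],rate=20,f_stop=4); st(f'{r}')
```

```text
t 18.76 tcp [601.5 -52.5 141.2] F [0.8 0.4 0.1] w 34.5 q6 0.21
False t 19.51 tcp [602.1 -52.6 130. ] F [0.7 0.3 0.3] w 34.3 q6 0.21
False t 20.11 tcp [602.  -52.6 120.9] F [ 0.2  0.3 -0.1] w 34.4 q6 0.21
```

It went in freely, with no contact at deck height. Now I'll seat it, release and check.

Run:
```python
from h import *
x,y=602.0,-52.6
r=env.move_l([x,y,113],rate=15,f_stop=3.5); st(f'{r}')
set_gripper(48); st('open'); env.hold(.2)
env.move_l([x,y,215],rate=120); st('up')
cv2.imwrite('pics/k_side.png',viewer.camera('side'))
env.move_l([500,60,240],rate=250); 
cv2.imwrite('pics/k_top.png',viewer.camera('top'));cv2.imwrite('pics/k_side2.png',viewer.camera('side')); st()
crop('pics/k_side2.png','pics/k2.png',205,140,140,110,5);crop('pics/k_top.png','pics/k1.png',230,110,180,140,4)
```

```text
True t 20.51 tcp [602.2 -52.6 116.3] F [ 0.1 -0.6  5. ] w 34.4 q6 0.21
open t 20.96 tcp [601.6 -52.6 115.6] F [-0.3  0.5 -0.2] w 47.5 q6 0.21
up t 22.13 tcp [601.5 -52.5 214.3] F [-0.3 -0.6 -0. ] w 48.0 q6 0.21
 t 23.05 tcp [501.   59.3 239.8] F [0.  0.9 0.1] w 48.3 q6 0.41
```

View pics/k2.png

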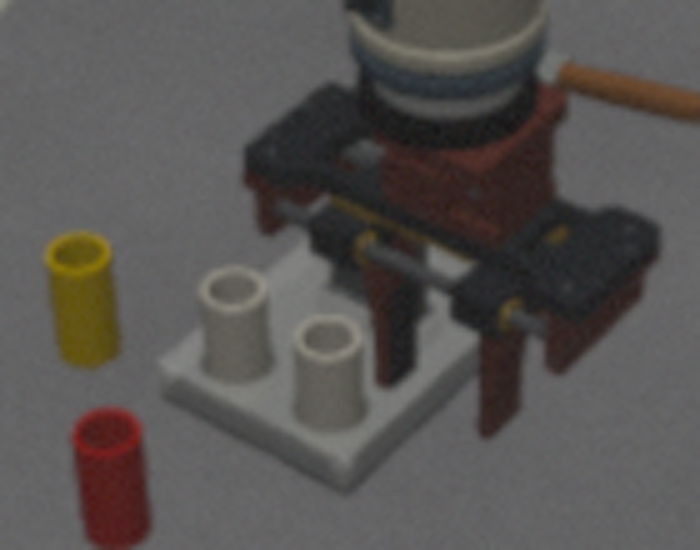

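View pics/k1.png

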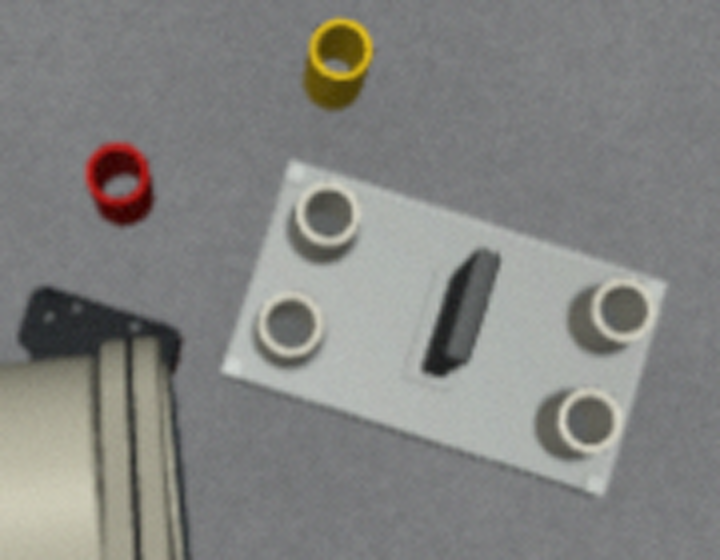

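The picture k1 shows four sleeves standing in the wells, the placed one at (290,327). The handle's top face is centred near k1 (474,305). I'll check the handle's height and position before gripping it.

Run:
```python
from h import *
u=(474.5/4+230-.4,305/4+110-.4); s=(353/5+210-.4,157/5+140-.4)
print('handle top z125 topcam',plane('top',u,125),'tri',tri(u,s))
for b in blobs('pics/k_top.png',288,175,30,35,lambda im:(im.mean(2)>165)&((im[...,2]-im[...,0])>8),60): print(b,plane('top',b[0],76))
c=np.array([606.4,-143.6]); 
for z in(300,166): print(env.ik([*c,z],down(YAW)))
```

```text
handle top z125 topcam [ 605.72870202 -147.38272772  125.        ] tri (array([ 607.15089249, -148.26327321,  118.49029729]), np.float64(1.2258152323570082))
(array([302.36, 190.27]), array([15.65, 16.1 ]), 'outer') [601.88216375 -55.1705816   76.        ]
(array([302.2, 190.4]), array([12.8  , 13.075]), 'hole') [601.59689148 -54.82274833  76.        ]
[-2.51621115e-01  4.23380754e-01  1.63626601e+00 -4.44089210e-16
  1.08194589e+00 -1.51000351e+00]
[-2.51621115e-01  5.95259360e-01  1.71165865e+00 -4.44089210e-16
  8.34674645e-01 -1.51000351e+00]
```

The numbers agree. The two-view handle top is 118.5 mm plus the known ~6 mm bias, so about 125. The placed sleeve reads (601.8,-55.0) in the top view against (602,-52.6) in the arm frame, a correction of about (+0.2,+2.4) that gives the handle at about (606.2,-144.5).

Run:
```python
from h import *
x,y=606.2,-144.5
env.reach([x,y,290],down(YAW)); set_gripper(70); st('above')
r=env.move_l([x,y,166],rate=100,f_stop=8); st(f'{r}')
if not r:
    set_gripper(0); st('grip'); env.hold(.2)
    env.move_l([x,y,186],rate=25); st('up20')
    cv2.imwrite('pics/l_side.png',viewer.camera('side')); crop('pics/l_side.png','pics/l2.png',205,120,150,120,5)
```

```text
above t 25.28 tcp [ 606.2 -144.4  290.1] F [-0.8 -0.2 -0.8] w 70.0 q6 -1.51
False t 26.68 tcp [ 606.6 -144.6  166.7] F [ 0.2 -0.   1.1] w 70.1 q6 -1.51
grip t 27.57 tcp [ 606.2 -144.4  166. ] F [0.3 0.6 0.2] w 13.9 q6 -1.51
up20 t 28.73 tcp [ 606.1 -144.5  185.9] F [ 0.5 -0.4 -6.2] w 13.9 q6 -1.51
```

View pics/l2.png

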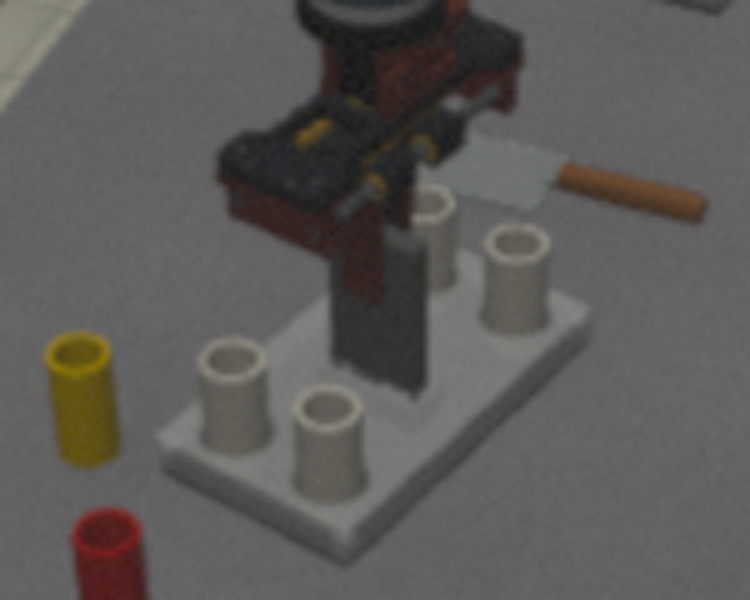

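The rack is off the bench with a 6.3 N load. It looks level with all four sleeves in place, for example the placed one at l2 (330,440). Lifting on.

Run:
```python
from h import *
x,y=606.2,-144.5
env.move_l([x,y,314],rate=45); env.hold(1.0); st('top'); print(env.read_state()['wrist_torque'])
cv2.imwrite('pics/m_side.png',viewer.camera('side')); cv2.imwrite('pics/m_top.png',viewer.camera('top'));cv2.imwrite('pics/m2.png',cv2.imread('pics/m_side.png'))
```

```text
top t 32.77 tcp [ 606.2 -144.5  314. ] F [-0.1  0.6 -6. ] w 14.1 q6 -1.51
[ 0.04235663 -0.11218292 -0.0408749 ]
```

View pics/m_side.png

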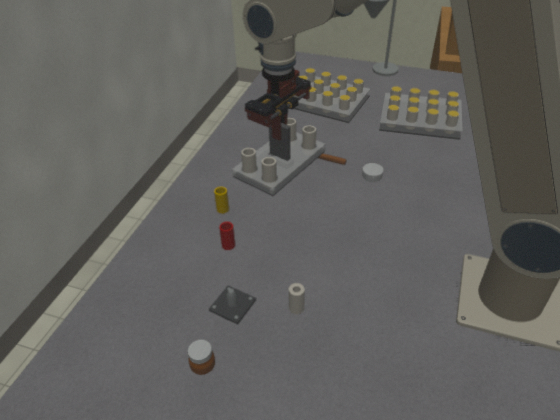

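View pics/m_top.png

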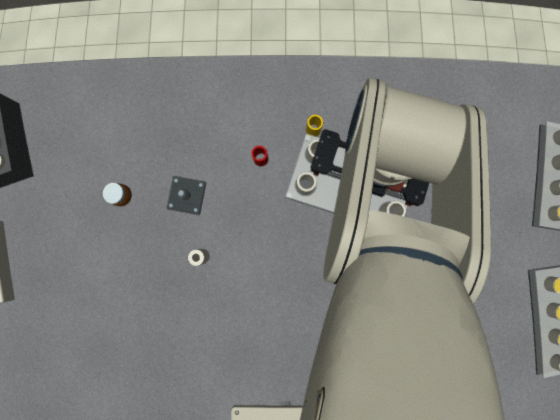

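Side view: the rack is up, with rims at about (249,153), (269,162), (309,130) and (290,124). The jar, tin, spatula and narrow sleeve (296,297) are where they started. One level check before I hand in.

Run:
```python
from h import *
crop('pics/m_side.png','pics/m3.png',225,90,110,110,5)
th=np.radians(YAW);Rm=np.array([[np.cos(th),-np.sin(th)],[np.sin(th),np.cos(th)]])
S=cv2.imread('pics/m_side.png')
for n,w in(('free',(85,32)),('w1',(85,-32)),('w2',(-85,32)),('w3',(-85,-32))):
    c=np.array([606.3,-144.2])+Rm@np.array(w); p=proj('side',[*c,224]); p2=proj('side',[*c,234]); 
    x,y=int(p[0])-11,int(p[1])-9
    print(n,'pred',p.round(2),'px/mm z',((p2-p)/10).round(3))
    for t in (112,120):
        for b in blobs('pics/m_side.png',x,y,22,20,lambda im:im.mean(2)>t,60): print('   ',t,b)
```

```text
free pred [268.84 159.58] px/mm z [-0.013 -0.339]
    112 (array([277.6 , 166.77]), array([1.8  , 6.375]), 'outer')
    112 (array([265.  , 158.91]), array([18.925, 22.55 ]), 'outer')
    112 (array([268.31, 160.82]), array([ 6.175, 11.25 ]), 'hole')
    120 (array([258.8 , 164.13]), array([1.825, 4.65 ]), 'outer')
    120 (array([268.22, 160.31]), array([ 8.775, 16.175]), 'outer')
    120 (array([268.32, 160.82]), array([ 6.925, 11.675]), 'hole')
    120 (array([260.96, 152.44]), array([ 6.375, 11.8  ]), 'outer')
w1 pred [248.3  150.45] px/mm z [-0.024 -0.337]
    112 (array([250.67, 152.81]), array([11.35, 19.4 ]), 'outer')
    112 (array([247.86, 151.54]), array([ 6.175, 11.   ]), 'hole')
    120 (array([254.51, 152.07]), array([ 6.425, 11.025]), 'outer')
    120 (array([246.23, 151.25]), array([6.775, 9.575]), 'outer')
w2 pred [309.2  127.73] px/mm z [ 0.009 -0.331]
    112 (array([299.35, 135.42]), array([4.05, 5.4 ]), 'outer')
    112 (array([308.88, 128.63]), array([ 7.95 , 13.725]), 'outer')
    112 (array([308.77, 128.65]), array([ 5.925, 10.225]), 'hole')
    120 (array([299.1 , 135.64]), array([3.525, 4.525]), 'outer')
    120 (array([310.22, 129.04]), array([ 6.125, 10.   ]), 'outer')
    120 (array([305.75, 128.54]), array([5.5  , 6.275]), 'outer')
w3 pred [289.29 119.94] px/mm z [-0.001 -0.328]
    112 (array([290.18, 120.91]), array([6.775, 9.875]), 'outer')
    120 (array([290.15, 120.74]), array([5.875, 9.7  ]), 'outer')
```

View pics/m3.png

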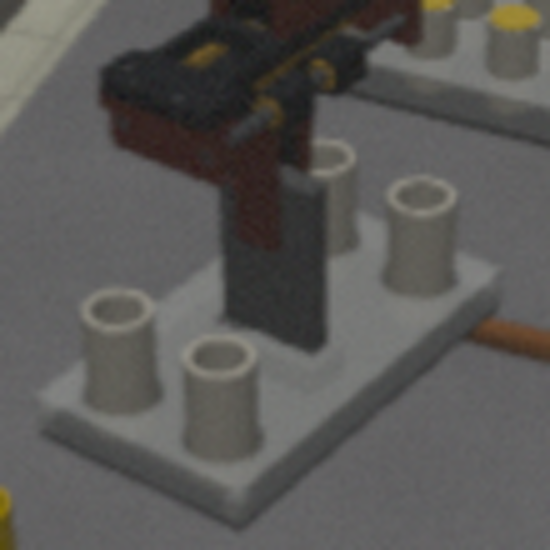

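All four rims sit 0.9–1.24 px below prediction. That matches the common camera bias, and the spread of about 1 mm means the tilt is well under 1°. Handing in.

Run:
```python
from h import *
st('before'); print(np.abs(env.read_state()['dq']).max()); print(workorder.sign_off())
```

```text
before t 32.87 tcp [ 606.2 -144.5  314. ] F [ 0.2  0.2 -6.2] w 13.8 q6 -1.51
0.002027046624721613
the job is handed in; nothing more can be done
None
```

I completed all the steps and handed the job in at 32.9 s of the 58 s allowed; the sign-off gives no verdict.

- **Fit on the pin:** I picked the sleeve with the wider hole. It slid down the gauge pin with almost no side force and stopped on the plate, its underside about 10 mm above the bench.
- **Placing in the rack:** It went into the empty well with no contact at the deck and stopped on the floor (5 N). I let go, and the top view showed all four sleeves standing in their wells.
- **Lifting the rack:** I gripped the handle and raised the rack 148 mm. At hand-in the load was steady at about 6 N, the grip width was 14 mm and the arm was still. All four sleeves were still in their wells, and their rims matched a level rack to about 1 mm, so tilt is under 1°.
- **Everything else:** In the last pictures the narrow sleeve was still on the bench at its starting place. By eye, the jar, tin and spatula had not moved; the spatula was partly hidden behind the rack.

**Checks that disagreed:**
- **Camera heights:** Heights from the two cameras came out 5–8 mm low everywhere, and their positions differed by up to 6 mm. I corrected this by squeezing the sleeve from two directions to find its true position.
- **Well position:** Estimates for the empty well differed by up to 5 mm, so I lowered the sleeve there slowly with a force stop.

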